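# Tighten the test pot's cover crosswise in two rounds

### The job

Tighten the cover of the pressure test pot evenly with its four clamping levers, each turned clockwise: in a first round bring all four just snug (about 7.5 N of push at the middle of the orange grip), then in a second round bring all four tight (about 16 N), in both rounds going crosswise, from a lever to the one opposite before the other two. Feel for the resistance and do not overtighten any lever (20 N at the grip is too much), and leave the loose things beside the pot where they are.

Things in the scene. Friction and masses are not known exactly. Their poses are not given: they have to be found in the camera images.
- test_pot: grey round pressure test pot with aluminium cover, fixed to the bench, 150 mm across, cover top at 70 mm, brass plug in the middle up to 82 mm. Origin: centre of its underside. Four clamping levers stand on the cover, 55 mm from its axis, in the order a (its +x side), b (+y), c (-x), d (-y). All four levers are alike, and so are their washers: see lever_a, washer_a, washer_b
- lever_a: clamping lever on the pot's +x side, across from lever_c. Black hub 21 mm across, 35 mm high; orange round grip 14 mm thick, its centre line level, 26 mm above the origin, 32 to 64 mm out (end at 71). Origin on the bolt axis at the hub's underside, about 75 mm over the bench; x points along the lever, z up. Clockwise from above tightens; it sinks 3 mm per rad and stays where it is left
- lever_b: clamping lever on the pot's +y side, across from lever_d; like lever_a. At the start each lever is loose and points outward, turned 6 to 49 degrees anticlockwise from straight away from the pot's axis
- lever_c: clamping lever on the pot's -x side, across from lever_a; like lever_a. At the start each lever is loose and points outward, turned 6 to 49 degrees anticlockwise from straight away from the pot's axis
- lever_d: clamping lever on the pot's -y side, across from lever_b; like lever_a. At the start each lever is loose and points outward, turned 6 to 49 degrees anticlockwise from straight away from the pot's axis
- washer_a: brass spring washer under lever_a, 24 mm across, 3 mm thick; carries the clamp force; origin on the bolt axis on the cover's top. A lever first turns 0.15 to 0.5 rad freely (how far cannot be seen), then bears on its washer and stiffens in steps: snug about 0.25 rad, tight about 0.65 rad, overtightened from about 0.9 rad after first bearing. No end stop
- washer_b: spring washer under lever_b, like washer_a. Sideways push needed to turn a lever slowly, on its grip 45 mm from the axis: 2 N while free, 5 N once it bears, rising through 7.5 N when snug to 10 N, then through 16 N when tight to 21 N, which overtightens. The first knock can add 4 N for a moment. Clamp force: about 6 N snug, 19 N tight
- washer_c: spring washer under lever_c, like washer_a
- washer_d: spring washer under lever_d, like washer_a
- bottle: loose bystander: small red bottle with a black nozzle, 23x40x108 mm, standing; origin at the centre of its underside
- tape: loose bystander: white tape roll with a blue core, 52 mm across, 13 mm high; origin at the centre of its underside
- gauge: loose bystander: round black pressure gauge lying on its back, 68x50x23 mm; origin at the centre of its underside

How it is judged:
By the outcome, as a careful person would: the job done as asked, in the order asked, and still so for the second after the job is handed in, with the robot touching nothing.
It also fails if it takes over 72 s, if anything falls off the work surface, if the arm or the gripper's body presses on something with over 40 N, if the wrist force passes 120 N, or if a joint passes its speed limit or range.

### The arm

A 6-joint arm with a two-finger parallel gripper is mounted at the origin on the work surface; the furniture and walls round the work are solid. World frame = base frame: x ahead of the robot, y to its left, z up, the work surface at z = 0. Lengths are in mm, angles in rad, forces in N, time in s.
With the tool pointing down it reaches from about 275 to 750 mm from the base axis. Payload 10.2 kg.
Tool frame: the origin (TCP) lies at the very end of the fingers, on their centre line; the grasp point (between the pads) lies 19 mm behind it; z points along the fingers, y is the line along which they close (so a half turn about z gives the same grasp; the last joint's range is limited). The gripper opens to 85 mm and grips with 20 to 120 N. Pads are 22 mm wide; open, the fingers measure 114 mm over their backs; the gripper's body (76 mm by 85 mm) begins 54 mm behind the grasp point. The pads swing forward as they close: fully open they stand 13 mm farther back than shut.
Start: joints at [0.962, 0.313, 1.498, -0, 1.331, -0.223], TCP at [197.571, 486.412, 194.094] pointing down, gripper open.
Joint ranges: [-2.94, 2.94], [-0.97, 2.17], [0.19, 2.56], [-1.23, 4.37], [0.02, 3.11], [-2.88, 2.88]. Speed limits (rad/s): [2.39, 2.39, 3.01, 3.14, 3.14, 3.14].

### API

Orientations are given as a unit quaternion [w, x, y, z].
In Python, from rig import * gives the robot as it stands. The module is installed in compiled form; this text tells all that it offers.
- The arm moves only by the shell command python3 -m crank 'ROWS' [FORCE]. ROWS is JSON, a list that holds one entry, the list of rows, each a list of 7 numbers: the shift along the tool's x, y, z in units of 25 mm (1.0 is 25 mm), then the turn, a rotation vector about the tool's x, y, z in units of 8 degrees (1.0 is 8 degrees), then the finger opening in mm, from 0 to 85.4. A call has exactly 8 rows; each row shifts and turns the commanded pose from where the row before left it, along the tool's axes as they then stand; what a row does not reach is not made up. A row lasts 1/10 s, in which the tool goes at most 50 mm and 8.59 degrees, less where a joint would pass 70% of its speed; a pose out of reach is approached as far as the arm can. A call is refused whole if a number of a shift passes 1 or a number of a turn 1, either way. A call with a gripper value outside its range is refused whole. The fingers move at their own pace and stop on an object; FORCE is the grip in N (left out, the last holds). Time passes only in rows, so rows that do not move let the fingers close, or fill a call up. It gives the time, the measured TCP pose, the force, the opening and the grip force at its end, in the units of the state.
- sense(): the state, without advancing time (a new reading comes with each control period).
- capture(name): name is "scene" or "side" or "wrist"; returns the picture (384x512x3 uint8, blue, green, red); there is no depth.
- camera_model(name): a dict with "fx", "fy", "cx", "cy" (pixels), "world_from_camera" (4x4, takes a point from camera to world coordinates); the wrist camera has in their place "T_tool_cam" (4x4, takes a point from camera to tool coordinates, whose origin is the TCP and whose axes are the flange's). Camera axes: x right, y up, looking along -z (the intrinsics and any distortion apply to the point x, -y, -z); pixel columns grow to the right and rows downward; lengths in mm; the calibration is good to about 2 mm. The wrist camera is an equidistant fisheye: a pixel r from the principal point sees the ray r / f radians off the axis. A picture is of the moment at which its call begins: read the wrist's pose just before it. camera_model takes no time and is no camera call.
- finish_job(): hands the job in; it is judged then, once.
The state is a dict: "time_s": time; "joints": joint angles; "dq": joint speeds; "tau": joint torques, N m; "eef_pos": TCP position; "ee_rot": TCP orientation; "force": force on the tool from outside, world axes, zero at the start; "wrist_torque": the same for the moment, N m; "grip_width": opening from 0.0 (shut) to 1.0 (fully open); "grip_force": force on a finger pad.
Only numpy, scipy, OpenCV 4.12 (cv2) and the standard library are available. Lean on these libraries where they do the work, as an engineer would, in place of code of your own. Each camera call takes 0.05 s, during which the arm holds its last target. There are 200 camera calls.

## Working session

There is one attempt and no reset: what is moved stays moved. The work goes in short steps, Python scripts to look and compute and a shell command to move; the robot and the scene stay as the last step left them, time stands still between calls to the robot, and variables do not carry over. Pictures are saved under pics/ and viewed, at most 10 in all, crops included, and the job is handed in when it is done.

```bash
mkdir -p pics; ls; python3 - <<'E'
from rig import *
import cv2
s=sense();print({k:(v if not hasattr(v,'tolist') else v.tolist()) for k,v in s.items()})
for n in("scene","side"):
    cv2.imwrite(f"pics/{n}0.png",capture(n));print(n,camera_model(n))
print(camera_model("wrist"))
E
```

```text
pics
{'time_s': 0.0, 'joints': [0.9616027105179055, 0.3134886717615959, 1.4984377673012501, 2.421503294613935e-05, 1.3309924760774299, -0.22341370885874198], 'dq': [0.0013922825629189349, -0.0006254365476285838, -0.0025945765982335546, 0.0005792003500412175, -0.001315951963347846, 0.0013505504922090622], 'tau': [0.0008424134648521431, -41.226654052734375, -25.974023938179016, -0.00013309721452969825, 0.004151676694164053, 6.759386650401211e-07], 'eef_pos': [197.3828407524504, 486.15761790287934, 193.51506154979947], 'ee_rot': [-0.0002789133166764476, 0.1916988369909929, 0.9814535730311765, -0.0006017374841474165], 'force': [-0.46648961565622765, -0.3790267414563455, 0.4918940801122477], 'wrist_torque': [-0.01411027617056344, 0.05647640774730564, -0.013028955395970281], 'grip_force': 0.0, 'grip_width': 0.9981064158427315}
scene {'fx': 467.9211010596667, 'fy': 467.9211010596667, 'cx': 252.26707769613242, 'cy': 193.74966919575502, 'world_from_camera': array([[-6.65358485e-01,  4.40041935e-01, -6.03043267e-01,
        -2.81208585e+02],
       [-7.46501802e-01, -3.85957014e-01,  5.4200760
[... 430 characters left out ...]
52689e-01, -6.46911681e-01,  7.27540133e-01,
         7.76571641e+02],
       [-1.78307025e-02,  7.49957470e-01,  6.61245688e-01,
         6.45479011e+02],
       [ 0.00000000e+00,  0.00000000e+00,  0.00000000e+00,
         1.00000000e+00]])}
{'fx': 297.3186396354542, 'fy': 297.3186396354542, 'cx': 260.03799756044225, 'cy': 188.3629788494256, 'T_tool_cam': array([[ 8.34147233e-04,  9.51604367e-01,  3.07324638e-01,
         7.88709099e+01],
       [ 9.99999185e-01, -4.96617796e-04, -1.17648520e-03,
         2.55571497e-01],
       [-9.66925573e-04,  3.07325368e-01, -9.51604005e-01,
        -1.79648324e+02],
       [ 0.00000000e+00,  0.00000000e+00,  0.00000000e+00,
         1.00000000e+00]])}
```

View pics/scene0.png

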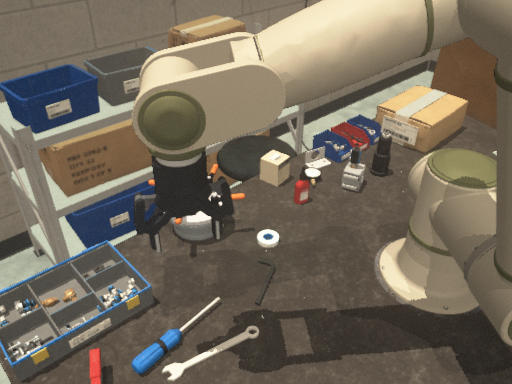

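View pics/side0.png

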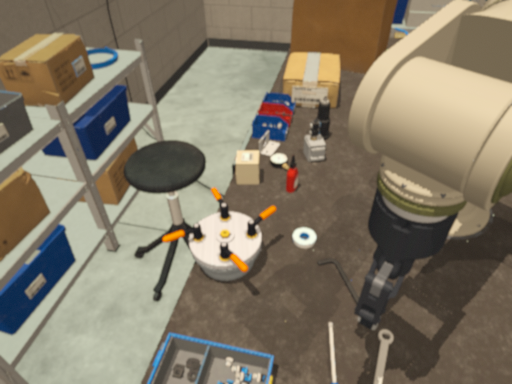

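The side view shows the pot at about (226,240) with all four orange levers in sight. The bottle is at (292,178), the tape at (304,237) and what may be the gauge at (278,160). I'll enlarge the pot.

```bash
cat > h.py <<'E'
from rig import *
import numpy as np, cv2
def ray(n,u,v,z):
    m=camera_model(n);T=m["world_from_camera"]
    d=T[:3,:3]@np.array([(u-m["cx"])/m["fx"],-(v-m["cy"])/m["fy"],-1]);o=T[:3,3]
    return o+d*(z-o[2])/d[2]
E
python3 - <<'E'
from h import *
im=cv2.imread("pics/side0.png")[170:290,140:300]
cv2.imwrite("pics/crop.png",cv2.resize(im,None,fx=5,fy=5,interpolation=cv2.INTER_CUBIC))
print(ray("side",226,234,82))
E
```

```text
[467.41965371 288.33980264  82.        ]
```

View pics/crop.png

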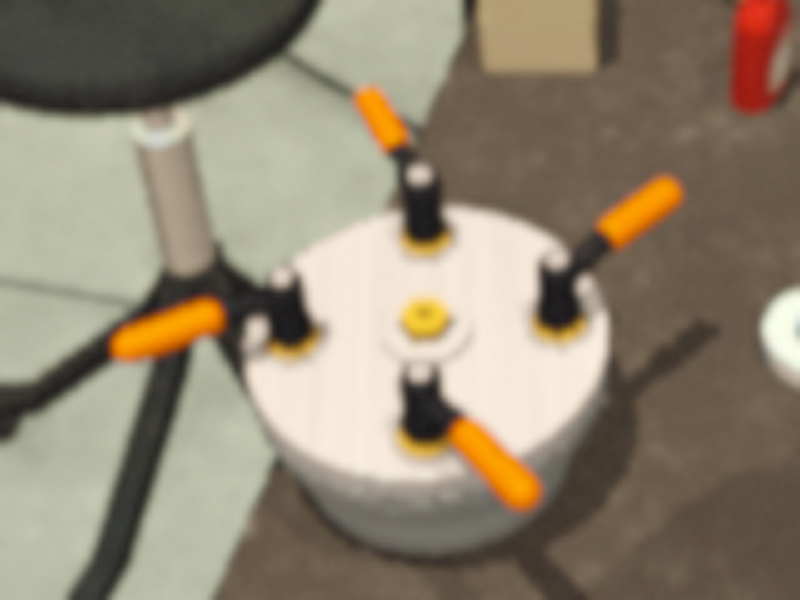

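```bash
python3 - <<'E'
from h import *
P=lambda p,z:ray("side",140+(p[0]+.5)/5-.5,170+(p[1]+.5)/5-.5,z)
c=P((426,312),82);print("plug",c)
H=[(421,172),(554,260),(283,278),(422,372)]
G=[((366,93),(403,147)),((604,240),(678,187)),((116,349),(220,311)),((456,422),(530,500))]
hs=[P(h,111) for h in H];print("mean hub",np.mean(hs,0))
for h,g in zip(hs,G):
    a,b=P(g[0],101),P(g[1],101)
    d=h-c; e=np.array([a,b]); 
    print(np.round(h),"r %.0f ang %.0f"%(np.hypot(d[0],d[1]),np.degrees(np.arctan2(d[1],d[0]))))
    for q in(a,b):
        w=q-h;print("   ",np.round(q[:2]),"r %.0f ang %.0f"%(np.hypot(w[0],w[1]),np.degrees(np.arctan2(w[1],w[0]))))
for n,u,v,z in(("bottle",292,185,0),("tape",304,240,6),("gauge?",278,160,20),("box",247,150,40),("stool",166,160,100)):print(n,ray("side",u,v,z))
E
```

```text
plug [471.40926857 283.53867662  82.        ]
mean hub [470.85285686 286.34967826 111.        ]
[487. 232. 111.] r 53 ang -73
    [530. 177.] r 70 ang -52
    [503. 208.] r 29 ang -56
[420. 271. 111.] r 53 ang -166
    [405. 246.] r 29 ang -121
    [381. 208.] r 74 ang -122
[523. 303. 111.] r 55 ang 21
    [578. 345.] r 69 ang 37
    [546. 317.] r 27 ang 31
[454. 339. 111.] r 58 ang 107
    [438. 351.] r 21 ang 142
    [402. 380.] r 67 ang 142
bottle [371.21235285   8.87668392   0.        ]
tape [313.76030481 202.44159361   6.        ]
gauge? [424.09424305 -67.85840721  20.        ]
box [514.32583958 -69.97956294  40.        ]
stool [678.27745199  97.07475615 100.        ]
```

```bash
cat >> h.py <<'E'
C=np.array([471.,285.]);YAW=17.
HUB={k:C+55*np.array([np.cos(np.radians(YAW+90*i)),np.sin(np.radians(YAW+90*i))]) for i,k in enumerate("abcd")}
def phi(s=None):
    w,x,y,z=(s or sense())["ee_rot"];return np.degrees(np.arctan2(2*(x*y+w*z),1-2*(y*y+z*z)))
def plan(xyz,ph,n,frm=None):
    "constant row, repeated n times"
    s=sense();p0=np.array(s["eef_pos"]);f0=phi(s)
    if frm: p0,f0=np.array(frm[0],float),frm[1]
    D=(ph-f0+180)%360-180; t=-D/n; M=np.zeros((2,2))
    for k in range(n):
        a=np.radians(f0-t*k);M+=np.array([[np.cos(a),np.sin(a)],[np.sin(a),-np.cos(a)]])
    d=np.array(xyz)-p0; xy=np.linalg.solve(M,d[:2])
    print(n,"rows of",np.round([*(xy/25),-d[2]/n/25,0,0,t/8],3),"j6 then ~",round(np.degrees(np.arctan2(xyz[1],xyz[0]))+90-ph))
def stand(k,th,off,r=46):
    a=np.radians(th);return HUB[k]+r*np.array([np.cos(a),np.sin(a)])+off*np.array([-np.sin(a),np.cos(a)])
def load(k):
    s=sense();F=np.array(s["force"]);p=np.array(s["eef_pos"]);l=p[:2]-HUB[k]
    m=s["wrist_torque"][2];T=(l[0]*F[1]-l[1]*F[0])/1000
    print("t %.2f"%s["time_s"],"tcp",np.round(p,1),"phi %.1f"%phi(s),"F",np.round(F,1),"Mz %.3f"%m,"N@45: %.1f (F only %.1f)"%((T+m)/.045,T/.045))
E
python3 - <<'E'
from h import *
x=stand("a",36,32);print(HUB,x)
plan([*x,190],216,16)
# stool seat triangulate
A=[];b=[]
for n,u,v in(("side",166,165),("scene",255,157)):
    o=camera_model(n)["world_from_camera"][:3,3];d=ray(n,u,v,0)-o;d/=np.linalg.norm(d);Q=np.eye(3)-np.outer(d,d);A.append(Q);b.append(Q@o)
print("stool",np.linalg.lstsq(np.vstack(A),np.hstack(b),rcond=None)[0])
E
```

```text
{'a': array([523.59676158, 301.08044376]), 'b': array([454.91955624, 337.59676158]), 'c': array([418.40323842, 268.91955624]), 'd': array([487.08044376, 232.40323842])} [542.00241525 354.00710919]
16 rows of [-0.865 -0.424  0.009  0.     0.    -0.454] j6 then ~ -93
stool [ 923.67771297 -316.84078787 -256.08665389]
```

```bash
R='[-0.865,-0.424,0.01,0,0,-0.454,0]'
python3 -m crank '[[[-0.865,-0.424,0.01,0,0,-0.454,0],[-0.865,-0.424,0.01,0,0,-0.454,0],[-0.865,-0.424,0.01,0,0,-0.454,0],[-0.865,-0.424,0.01,0,0,-0.454,0],[-0.865,-0.424,0.01,0,0,-0.454,0],[-0.865,-0.424,0.01,0,0,-0.454,0],[-0.865,-0.424,0.01,0,0,-0.454,0],[-0.865,-0.424,0.01,0,0,-0.454,0]]]' 30
python3 -m crank '[[[-0.865,-0.424,0.01,0,0,-0.454,0],[-0.865,-0.424,0.01,0,0,-0.454,0],[-0.865,-0.424,0.01,0,0,-0.454,0],[-0.865,-0.424,0.01,0,0,-0.454,0],[-0.865,-0.424,0.01,0,0,-0.454,0],[-0.865,-0.424,0.01,0,0,-0.454,0],[-0.865,-0.424,0.01,0,0,-0.454,0],[-0.865,-0.424,0.01,0,0,-0.454,0]]]'
python3 - <<'E'
from h import *
load("a");cv2.imwrite("pics/w1.png",cv2.resize(capture("wrist"),(768,576),interpolation=cv2.INTER_CUBIC))
load("a")
E
```

```text
time_s: 0.9
eef_pos: [353.4, 375.0, 191.9]
ee_rot: [-0.0, -0.062, 0.998, -0.0]
force: [-0.7, -0.1, 0.3]
grip_width: -0.0
grip_force: 0.0
time_s: 1.7
eef_pos: [543.1, 354.0, 189.6]
ee_rot: [-0.0, -0.31, 0.951, -0.0]
force: [-0.1, 0.7, -0.7]
grip_width: -0.001
grip_force: 0.0
t 1.70 tcp [543.1 354.  189.6] phi -143.9 F [-0.1  0.7 -0.7] Mz -0.001 N@45: 0.4 (F only 0.4)
t 1.75 tcp [545.7 353.6 188.8] phi -143.8 F [ 2.1  0.8 -0.3] Mz 0.022 N@45: -1.6 (F only -2.1)
```

View pics/w1.png

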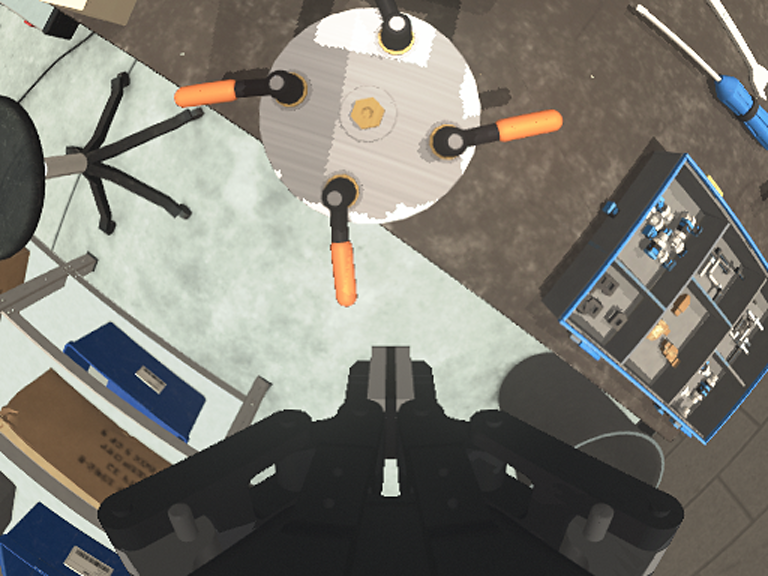

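The wrist view shows the hub tops at a (334,198), b (455,142), c (397,23) and d (281,83). The plug is at (367,113). The grip of a runs (341,245)–(347,303), b (498,132)–(560,120) and d (236,90)–(178,99). The closed fingertip spans columns 373–412.

```bash
cat >> h.py <<'E'
from scipy.spatial.transform import Rotation as Ro
def wray(u,v,z,pos,q):
    m=camera_model("wrist");x,y=(u-m["cx"])/m["fx"],(v-m["cy"])/m["fy"];r=np.hypot(x,y)
    c=np.array([x/r*np.sin(r),-y/r*np.sin(r),-np.cos(r)]);T=m["T_tool_cam"]
    R=Ro.from_quat([q[1],q[2],q[3],q[0]]).as_matrix();o=np.array(pos)+R@T[:3,3];d=R@T[:3,:3]@c
    return o+d*(z-o[2])/d[2]
E
python3 - <<'E'
from h import *
q=[0,-.31,.951,0];pos=[543.1,354.,189.6]
W=lambda u,v,z:wray((u+.5)/1.5-.5,(v+.5)/1.5-.5,z,pos,q)
print("plug",W(367,113,82))
hs={k:W(*p,111) for k,p in dict(a=(334,198),b=(455,142),c=(397,23),d=(281,83)).items()}
c=np.mean(list(hs.values()),0);print("mean",c)
for k,h in hs.items():
    d=h-c;print(k,np.round(h,1),"r %.1f ang %.1f"%(np.hypot(d[0],d[1]),np.degrees(np.arctan2(d[1],d[0]))))
for k,G in dict(a=((341,245),(347,303)),b=((498,132),(560,120)),d=((236,90),(178,99))).items():
    for g in G:
        w=W(*g,101)-hs[k];print(k,"r %.1f ang %.1f"%(np.hypot(w[0],w[1]),np.degrees(np.arctan2(w[1],w[0]))))
print("tip halfwidth",[ (W(u,347,190)) for u in (373,412)])
E
```

```text
plug [472.28889462 284.5896994   82.        ]
mean [471.70677983 285.3514705  111.        ]
a [524.3 300.2 111. ] r 54.7 ang 15.7
b [456.5 337.2 111. ] r 54.0 ang 106.3
c [419.6 269.  111. ] r 54.6 ang -162.5
d [486.4 235.1 111. ] r 52.4 ang -73.7
a r 30.7 ang 40.4
a r 69.1 ang 40.3
b r 28.6 ang 140.8
b r 70.0 ang 140.7
d r 31.2 ang -52.9
d r 71.6 ang -52.4
tip halfwidth [array([555.17968784, 353.71495609, 190.        ]), array([544.9125161 , 367.78921928, 190.        ])]
```

```bash
sed -i 's/^C=.*/C=np.array([472.,285.]);YAW=16.5/' h.py
python3 - <<'E'
from h import *
x=stand("a",40.4,31);print(HUB,x)
plan([*x,85],220.4,8)
E
```

```text
{'a': array([524.73508542, 300.62084396]), 'b': array([456.37915604, 337.73508542]), 'c': array([419.26491458, 269.37915604]), 'd': array([487.62084396, 232.26491458])} [539.67413063 354.04204694]
8 rows of [ 0.022  0.02   0.519  0.     0.    -0.065] j6 then ~ -97
```

```bash
python3 -m crank '[[[0.02,0.02,0.59,0,0,-0.07,0],[0.02,0.02,0.59,0,0,-0.07,0],[0.02,0.02,0.59,0,0,-0.07,0],[0.02,0.02,0.59,0,0,-0.07,0],[0.02,0.02,0.59,0,0,-0.07,0],[0.02,0.02,0.59,0,0,-0.07,0],[0.02,0.02,0.59,0,0,-0.07,0],[0,0,0,0,0,0,0]]]'
python3 - <<'E'
from h import *
load("a")
a=cv2.resize(capture("side")[170:290,140:300],(800,600),interpolation=cv2.INTER_CUBIC)[:,200:]
b=cv2.resize(capture("wrist"),(600,450))
import numpy as np
cv2.imwrite("pics/s2.png",cv2.resize(a,(450,450)) ); cv2.imwrite("pics/c2.png",np.hstack([cv2.resize(cv2.imread("pics/s2.png"),(350,450)),cv2.resize(b,(450,450))]))
E
```

```text
time_s: 2.55
eef_pos: [535.9, 354.4, 84.5]
ee_rot: [-0.002, -0.341, 0.94, -0.0]
force: [1.0, -0.1, 0.3]
grip_width: 0.0
grip_force: 0.0
t 2.55 tcp [535.9 354.4  84.5] phi -140.1 F [ 1.  -0.1  0.3] Mz -0.005 N@45: -1.3 (F only -1.2)
```

View pics/c2.png

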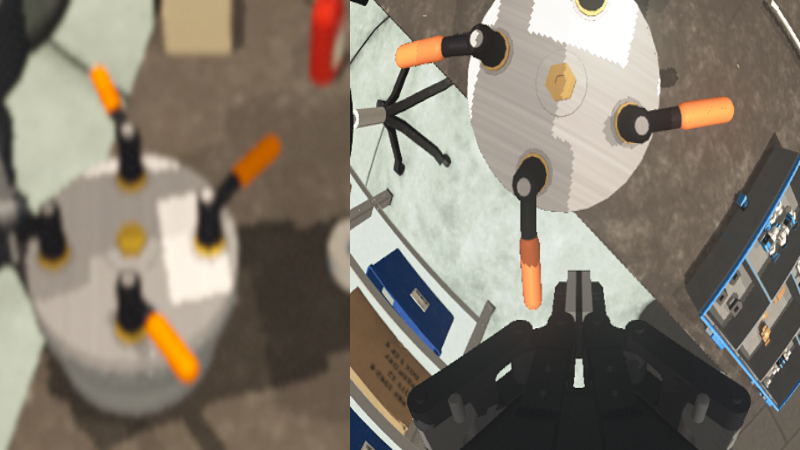

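```bash
echo 'import sys
from h import *
load(sys.argv[1])' > l.py
python3 -m crank '[[[-0.01,-0.06,0,0,0,0,0],[-0.01,-0.06,0,0,0,0,0],[-0.01,-0.06,0,0,0,0,0],[-0.01,-0.06,0,0,0,0,0],[-0.01,-0.06,0,0,0,0,0],[-0.01,-0.06,0,0,0,0,0],[-0.01,-0.06,0,0,0,0,0],[-0.01,-0.06,0,0,0,0,0]]]' >/dev/null; python3 l.py a
python3 -m crank '[[[-0.01,-0.023,0,0,0,0.09,0],[-0.01,-0.023,0,0,0,0.09,0],[-0.01,-0.023,0,0,0,0.09,0],[-0.01,-0.023,0,0,0,0.09,0],[-0.01,-0.023,0,0,0,0.09,0],[-0.01,-0.023,0,0,0,0.09,0],[-0.01,-0.023,0,0,0,0.09,0],[-0.01,-0.023,0,0,0,0.09,0]]]' >/dev/null; python3 l.py a
python3 -m crank '[[[-0.01,-0.023,0,0,0,0.09,0],[-0.01,-0.023,0,0,0,0.09,0],[-0.01,-0.023,0,0,0,0.09,0],[-0.01,-0.023,0,0,0,0.09,0],[-0.01,-0.023,0,0,0,0.09,0],[-0.01,-0.023,0,0,0,0.09,0],[-0.01,-0.023,0,0,0,0.09,0],[-0.01,-0.023,0,0,0,0.09,0]]]' >/dev/null; python3 l.py a
```

```text
t 3.45 tcp [546.6 346.9  86.9] phi -140.1 F [-0.2  0.  -0.8] Mz -0.019 N@45: -0.2 (F only 0.2)
t 4.25 tcp [550.9 344.5  86.8] phi -145.9 F [ 0.2  0.3 -1.2] Mz 0.020 N@45: 0.4 (F only -0.1)
t 5.05 tcp [555.1 341.6  86.8] phi -151.7 F [ 0.   0.4 -0.2] Mz 0.029 N@45: 0.9 (F only 0.3)
```

```bash
python3 - <<'E'
from h import *
s=sense();print(s["eef_pos"],s["ee_rot"])
im=capture("wrist");cv2.imwrite("pics/w3f.png",im)
cv2.imwrite("pics/w3.png",cv2.resize(im[90:290,140:380],None,fx=3,fy=3,interpolation=cv2.INTER_CUBIC))
E
```

```text
[555.07287676 341.63987129  86.82900394] [-6.75322995e-08 -2.44866951e-01  9.69556691e-01 -7.76219459e-06]
```

View pics/w3.png

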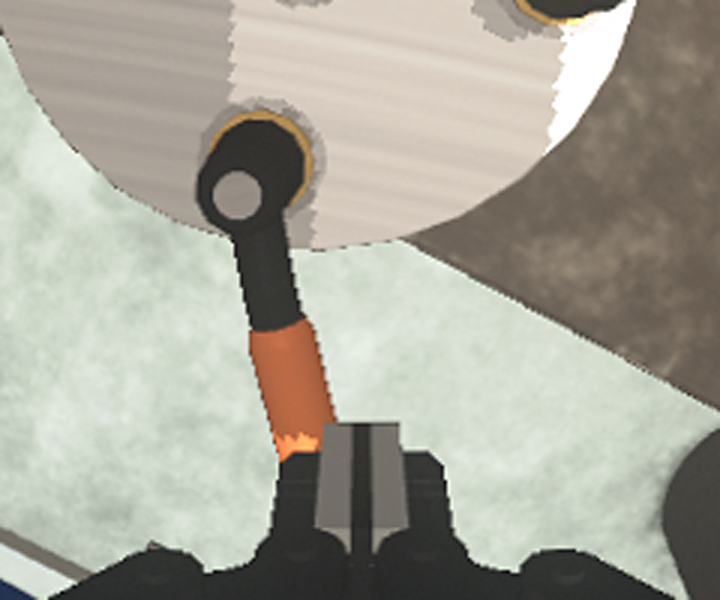

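```bash
python3 - <<'E'
from h import *
s=sense();pos,q=[555.07,341.64,86.83],[0,-.24487,.96956,0]
f=np.radians(208.3);X=np.array([np.cos(f),np.sin(f)]);Y=np.array([np.sin(f),-np.cos(f)])
for n,u,v,z in(("tipL",325,423,87),("tipR",400,423,87),("tipL",325,423,101),("tipL",325,423,120),("padlowL",315,527,110),("gripR in",315,322,101),("gripR mid",336,423,101),("gripL in",250,328,101),("gripL out",280,460,101),("hubtop",237,195,111)):
    w=wray(140+(u+.5)/3-.5,90+(v+.5)/3-.5,z,pos,q);d=w[:2]-np.array(pos[:2]);h=w[:2]-HUB["a"]
    print(n,z,np.round(w[:2],1),"tool x %.1f y %.1f"%(d@X,d@Y),"from hub r %.1f ang %.1f"%(np.hypot(*h),np.degrees(np.arctan2(h[1],h[0]))))
E
```

```text
tipL 87 [566.9 339.3] tool x -9.3 y -7.6 from hub r 57.2 ang 42.6
tipR 87 [558.9 354.1] tool x -9.3 y 9.1 from hub r 63.4 ang 57.4
tipL 101 [560.5 336.6] tool x -2.4 y -7.0 from hub r 50.8 ang 45.1
tipL 120 [552.  332.9] tool x 6.9 y -6.2 from hub r 42.2 ang 49.9
padlowL 110 [578.9 344.1] tool x -22.2 y -9.1 from hub r 69.5 ang 38.8
gripR in 101 [541.9 324.6] tool x 19.7 y -8.7 from hub r 29.5 ang 54.5
gripR mid 101 [559.5 338.6] tool x -2.4 y -4.8 from hub r 51.5 ang 47.6
gripL in 101 [549.2 313.8] tool x 18.4 y -21.7 from hub r 27.8 ang 28.4
gripL out 101 [572.8 332.3] tool x -11.2 y -16.7 from hub r 57.6 ang 33.4
hubtop 111 [523.8 300. ] tool x 47.2 y -21.8 from hub r 1.1 ang -145.9
```

```bash
python3 - <<'E'
from h import *
for n in("side","scene"):
    im=capture(n);m=camera_model(n);T=np.linalg.inv(m["world_from_camera"])
    P=lambda x,y,z:(lambda c:(m["cx"]+m["fx"]*c[0]/-c[2],m["cy"]-m["fy"]*c[1]/-c[2]))(T[:3,:3]@np.array([x,y,z])+T[:3,3])
    u,v=P(555,341.6,86.8);print(n,u,v,P(555,341.6,127))
    u0,v0=int(u)-40,int(v)-50;c=cv2.resize(im[v0:v0+90,u0:u0+80],(400,450),interpolation=cv2.INTER_CUBIC)
    for z,col in((86.8,(0,0,255)),(127,(0,255,0))):
        a,b=P(555,341.6,z);cv2.circle(c,(int((a-u0+.5)*5),int((b-v0+.5)*5)),4,col,1)
    cv2.imwrite(f"pics/{n}4.png",c)
cv2.imwrite("pics/both4.png",np.hstack([cv2.imread("pics/side4.png"),cv2.imread("pics/scene4.png")]))
E
```

```text
side 175.57573929815902 244.91044877385778 (np.float64(172.24170759094565), np.float64(230.95644990710193))
scene 154.79547447215018 189.73359109464437 (np.float64(152.80589870090546), np.float64(175.760645020056))
```

View pics/both4.png

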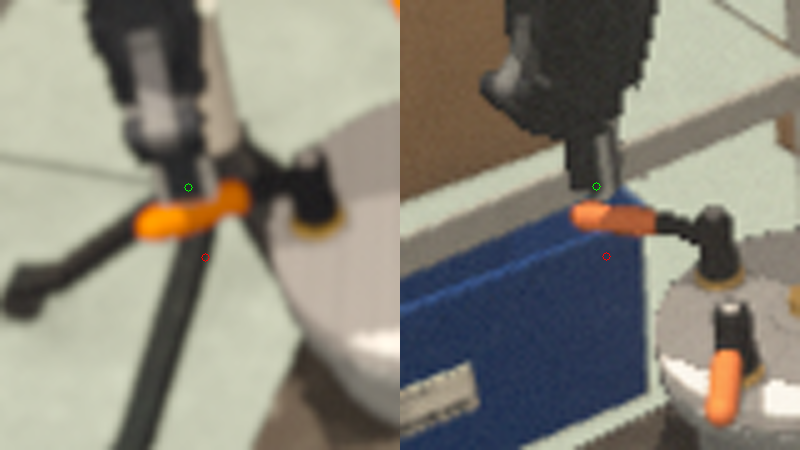

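The fingertips actually ride about 34 mm above the reported TCP (both views put the tip at z≈121 with TCP at 87), so they passed over the grip. I'll back off to the side and go lower.

```bash
python3 - <<'E'
from h import *
plan([*stand("a",40.4,26),87],220.4,4)
E
```

```text
4 rows of [ 0.055  0.138 -0.002  0.     0.    -0.375] j6 then ~ -98
```

```bash

python3 -m crank '[[[0.055,0.138,0,0,0,-0.375,0],[0.055,0.138,0,0,0,-0.375,0],[0.055,0.138,0,0,0,-0.375,0],[0.055,0.138,0,0,0,-0.375,0],[0,0,0.34,0,0,0,0],[0,0,0.34,0,0,0,0],[0,0,0.34,0,0,0,0],[0,0,0.34,0,0,0,0]]]' >/dev/null; python3 l.py a
python3 -m crank '[[[0,-0.045,0,0,0,0,0],[0,-0.045,0,0,0,0,0],[0,-0.045,0,0,0,0,0],[0,-0.045,0,0,0,0,0],[0,-0.045,0,0,0,0,0],[0,-0.045,0,0,0,0,0],[0,-0.045,0,0,0,0,0],[0,-0.045,0,0,0,0,0]]]' >/dev/null; python3 l.py a
python3 -m crank '[[[-0.008,-0.023,0,0,0,0.09,0],[-0.008,-0.023,0,0,0,0.09,0],[-0.008,-0.023,0,0,0,0.09,0],[-0.008,-0.023,0,0,0,0.09,0],[-0.008,-0.023,0,0,0,0.09,0],[-0.008,-0.023,0,0,0,0.09,0],[-0.008,-0.023,0,0,0,0.09,0],[-0.008,-0.023,0,0,0,0.09,0]]]' >/dev/null; python3 l.py a
```

```text
t 6.00 tcp [542.8 350.   51.7] phi -139.6 F [-0.6 -0.4  0.2] Mz -0.015 N@45: 0.2 (F only 0.6)
t 6.80 tcp [548.8 343.6  52.9] phi -139.6 F [-0.5  2.6  0.8] Mz -0.020 N@45: 1.4 (F only 1.8)
t 7.60 tcp [552.9 340.7  52.8] phi -145.4 F [-0.4  0.4 -0.5] Mz 0.014 N@45: 1.0 (F only 0.6)
```

```bash

python3 -m crank '[[[-0.008,-0.023,0,0,0,0.09,0],[-0.008,-0.023,0,0,0,0.09,0],[-0.008,-0.023,0,0,0,0.09,0],[-0.008,-0.023,0,0,0,0.09,0],[-0.008,-0.023,0,0,0,0.09,0],[-0.008,-0.023,0,0,0,0.09,0],[-0.008,-0.023,0,0,0,0.09,0],[-0.008,-0.023,0,0,0,0.09,0]]]' >/dev/null; python3 l.py a
python3 -m crank '[[[-0.008,-0.023,0,0,0,0.09,0],[-0.008,-0.023,0,0,0,0.09,0],[-0.008,-0.023,0,0,0,0.09,0],[-0.008,-0.023,0,0,0,0.09,0],[-0.008,-0.023,0,0,0,0.09,0],[-0.008,-0.023,0,0,0,0.09,0],[-0.008,-0.023,0,0,0,0.09,0],[-0.008,-0.023,0,0,0,0.09,0]]]' >/dev/null; python3 l.py a
```

```text
t 8.40 tcp [556.5 337.9  52.8] phi -151.2 F [-1.3  4.9 -2. ] Mz -0.000 N@45: 4.5 (F only 4.5)
t 9.20 tcp [560.  334.5  52.8] phi -156.9 F [-1.3  5.1 -1.8] Mz 0.028 N@45: 5.6 (F only 5.0)
```

```bash

python3 -m crank '[[[-0.008,-0.023,0,0,0,0.09,0],[-0.008,-0.023,0,0,0,0.09,0],[-0.008,-0.023,0,0,0,0.09,0],[-0.008,-0.023,0,0,0,0.09,0],[-0.008,-0.023,0,0,0,0.09,0],[-0.008,-0.023,0,0,0,0.09,0],[-0.008,-0.023,0,0,0,0.09,0],[-0.008,-0.023,0,0,0,0.09,0]]]' >/dev/null; python3 l.py a
```

```text
t 10.00 tcp [563.1 330.9  52.8] phi -162.7 F [-1.2  5.1 -1.5] Mz 0.006 N@45: 5.4 (F only 5.2)
```

```bash

python3 -m crank '[[[-0.004,-0.012,0,0,0,0.045,0],[-0.004,-0.012,0,0,0,0.045,0],[-0.004,-0.012,0,0,0,0.045,0],[-0.004,-0.012,0,0,0,0.045,0],[-0.004,-0.012,0,0,0,0.045,0],[-0.004,-0.012,0,0,0,0.045,0],[-0.004,-0.012,0,0,0,0.045,0],[-0.004,-0.012,0,0,0,0.045,0]]]' >/dev/null; python3 l.py a
```

```text
t 10.80 tcp [564.4 329.4  52.8] phi -165.5 F [-0.9  8.8 -1.7] Mz -0.039 N@45: 7.4 (F only 8.3)
```

```bash
python3 - <<'E'
from h import *
print(stand("c",238,27));plan([*stand("c",238,27),96],238,12,([560.6,344,96],194.5))
E
```

```text
[417.78592702 216.06112348]
12 rows of [ 0.649 -0.085 -0.     0.     0.    -0.453] j6 then ~ -121
```

```bash

python3 -m crank '[[[0,0.3,0,0,0,0,0],[0,0.3,0,0,0,0,0],[0,0,-0.86,0,0,0,0],[0,0,-0.86,0,0,0,0],[0.649,-0.085,0,0,0,-0.453,0],[0.649,-0.085,0,0,0,-0.453,0],[0.649,-0.085,0,0,0,-0.453,0],[0.649,-0.085,0,0,0,-0.453,0]]]' >/dev/null
python3 -m crank '[[[0.649,-0.085,0,0,0,-0.453,0],[0.649,-0.085,0,0,0,-0.453,0],[0.649,-0.085,0,0,0,-0.453,0],[0.649,-0.085,0,0,0,-0.453,0],[0.649,-0.085,0,0,0,-0.453,0],[0.649,-0.085,0,0,0,-0.453,0],[0.649,-0.085,0,0,0,-0.453,0],[0.649,-0.085,0,0,0,-0.453,0]]]' >/dev/null; python3 l.py c
python3 - <<'E'
from h import *
s=sense();print(s["eef_pos"],s["ee_rot"])
w=capture("wrist");cv2.imwrite("pics/w5.png",cv2.resize(w,(768,576),interpolation=cv2.INTER_CUBIC))
E
```

```text
t 12.40 tcp [418.  214.5  96.2] phi -121.9 F [-0.5  0.4 -0.2] Mz 0.033 N@45: 0.1 (F only -0.6)
[417.96576542 214.51704185  96.16318947] [ 1.57440093e-04 -4.85936751e-01  8.73993836e-01 -4.73669877e-04]
```

View pics/w5.png

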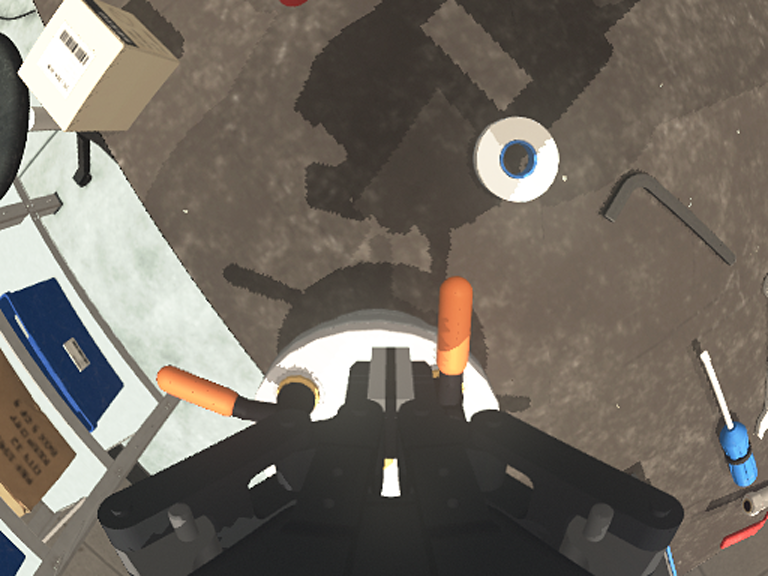

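The grip of c runs from (453,372) to (456,280), to the right of the closed fingers and nearly parallel to them.

```bash
python3 - <<'E'
from h import *
pos,q=[417.97,214.5,96.2],[0,-.4859,.874,0]
for u,v in((453,372),(456,284),(454,330)):
    w=wray((u+.5)/1.5-.5,(v+.5)/1.5-.5,101,pos,q)[:2]-HUB["c"];print(np.hypot(*w),np.degrees(np.arctan2(w[1],w[0])))
E
```

```text
26.98045572070066 -123.16491858412508
68.67729565202963 -121.55976658742144
47.791172327580206 -121.67511401049123
```

```bash

python3 -m crank '[[[0,0,0.86,0,0,0,0],[0,0,0.86,0,0,0,0],[0,0.07,0,0,0,0,0],[0,0.07,0,0,0,0,0],[0,0.07,0,0,0,0,0],[0,0.07,0,0,0,0,0],[0,0.07,0,0,0,0,0],[0,0.07,0,0,0,0,0]]]' >/dev/null; python3 l.py c
python3 -m crank '[[[0.013,0.037,0,0,0,0.144,0],[0.013,0.037,0,0,0,0.144,0],[0.013,0.037,0,0,0,0.144,0],[0.013,0.037,0,0,0,0.144,0],[0.013,0.037,0,0,0,0.144,0],[0.013,0.037,0,0,0,0.144,0],[0.013,0.037,0,0,0,0.144,0],[0.013,0.037,0,0,0,0.144,0]]]' >/dev/null; python3 l.py c
python3 -m crank '[[[0.008,0.023,0,0,0,0.09,0],[0.008,0.023,0,0,0,0.09,0],[0.008,0.023,0,0,0,0.09,0],[0.008,0.023,0,0,0,0.09,0],[0.008,0.023,0,0,0,0.09,0],[0.008,0.023,0,0,0,0.09,0],[0.008,0.023,0,0,0,0.09,0],[0.008,0.023,0,0,0,0.09,0]]]' >/dev/null; python3 l.py c
```

```text
t 13.25 tcp [409.6 220.6  53.3] phi -122.0 F [ 0.  -1.2  1.6] Mz -0.036 N@45: -0.5 (F only 0.3)
t 14.05 tcp [401.7 222.9  52.8] phi -131.3 F [ 0.8 -1.4  1.3] Mz -0.024 N@45: 0.8 (F only 1.4)
t 14.85 tcp [397.2 224.9  52.8] phi -137.1 F [ 1.3 -1.  -0.2] Mz -0.037 N@45: 1.0 (F only 1.8)
```

```bash

python3 -m crank '[[[0.008,0.023,0,0,0,0.09,0],[0.008,0.023,0,0,0,0.09,0],[0.008,0.023,0,0,0,0.09,0],[0.008,0.023,0,0,0,0.09,0],[0.008,0.023,0,0,0,0.09,0],[0.008,0.023,0,0,0,0.09,0],[0.008,0.023,0,0,0,0.09,0],[0.008,0.023,0,0,0,0.09,0]]]' >/dev/null; python3 l.py c
python3 -m crank '[[[0.008,0.023,0,0,0,0.09,0],[0.008,0.023,0,0,0,0.09,0],[0.008,0.023,0,0,0,0.09,0],[0.008,0.023,0,0,0,0.09,0],[0.008,0.023,0,0,0,0.09,0],[0.008,0.023,0,0,0,0.09,0],[0.008,0.023,0,0,0,0.09,0],[0.008,0.023,0,0,0,0.09,0]]]' >/dev/null; python3 l.py c
```

```text
t 15.65 tcp [393.2 227.2  52.9] phi -142.8 F [ 1.4 -3.8 -1.1] Mz -0.018 N@45: 3.2 (F only 3.5)
t 16.45 tcp [389.3 230.   52.8] phi -148.6 F [ 3.3 -4.2 -2. ] Mz -0.017 N@45: 5.3 (F only 5.6)
```

```bash

python3 -m crank '[[[0.008,0.023,0,0,0,0.09,0],[0.008,0.023,0,0,0,0.09,0],[0.008,0.023,0,0,0,0.09,0],[0.008,0.023,0,0,0,0.09,0],[0.008,0.023,0,0,0,0.09,0],[0.008,0.023,0,0,0,0.09,0],[0.008,0.023,0,0,0,0.09,0],[0.008,0.023,0,0,0,0.09,0]]]' >/dev/null; python3 l.py c
python3 -m crank '[[[0.004,0.012,0,0,0,0.045,0],[0.004,0.012,0,0,0,0.045,0],[0.004,0.012,0,0,0,0.045,0],[0.004,0.012,0,0,0,0.045,0],[0.004,0.012,0,0,0,0.045,0],[0.004,0.012,0,0,0,0.045,0],[0.004,0.012,0,0,0,0.045,0],[0.004,0.012,0,0,0,0.045,0]]]' >/dev/null; python3 l.py c
```

```text
t 17.25 tcp [385.6 233.2  52.8] phi -154.3 F [ 2.6 -5.8 -1.8] Mz -0.015 N@45: 6.1 (F only 6.4)
t 18.05 tcp [383.8 234.9  52.8] phi -157.2 F [ 3.6 -6.  -0.9] Mz -0.014 N@45: 7.2 (F only 7.5)
```

```bash
python3 - <<'E'
from h import *
print(stand("b",140.7,27));plan([*stand("b",140.7,27),96],140.7,12,([389.6,221,96],202.8))
E
```

```text
[403.68122283 345.9769199 ]
12 rows of [-0.006  0.44  -0.     0.     0.     0.647] j6 then ~ -10
```

```bash

python3 -m crank '[[[0,-0.3,0,0,0,0,0],[0,-0.3,0,0,0,0,0],[0,0,-0.86,0,0,0,0],[0,0,-0.86,0,0,0,0],[-0.006,0.44,0,0,0,0.647,0],[-0.006,0.44,0,0,0,0.647,0],[-0.006,0.44,0,0,0,0.647,0],[-0.006,0.44,0,0,0,0.647,0]]]' >/dev/null
python3 -m crank '[[[-0.006,0.44,0,0,0,0.647,0],[-0.006,0.44,0,0,0,0.647,0],[-0.006,0.44,0,0,0,0.647,0],[-0.006,0.44,0,0,0,0.647,0],[-0.006,0.44,0,0,0,0.647,0],[-0.006,0.44,0,0,0,0.647,0],[-0.006,0.44,0,0,0,0.647,0],[-0.006,0.44,0,0,0,0.647,0]]]' >/dev/null; python3 l.py b
```

```text
t 19.65 tcp [403.9 346.5  95.8] phi 140.5 F [-0.8  0.1 -0.7] Mz -0.015 N@45: -0.3 (F only 0.0)
```

```bash

python3 -m crank '[[[0,0,0.86,0,0,0,0],[0,0,0.86,0,0,0,0],[0,0.07,0,0,0,0,0],[0,0.07,0,0,0,0,0],[0,0.07,0,0,0,0,0],[0,0.07,0,0,0,0,0],[0,0.07,0,0,0,0,0],[0,0.07,0,0,0,0,0]]]' >/dev/null; python3 l.py b
python3 -m crank '[[[0.013,0.037,0,0,0,0.144,0],[0.013,0.037,0,0,0,0.144,0],[0.013,0.037,0,0,0,0.144,0],[0.013,0.037,0,0,0,0.144,0],[0.013,0.037,0,0,0,0.144,0],[0.013,0.037,0,0,0,0.144,0],[0.013,0.037,0,0,0,0.144,0],[0.013,0.037,0,0,0,0.144,0]]]' >/dev/null; python3 l.py b
python3 -m crank '[[[0.008,0.023,0,0,0,0.09,0],[0.008,0.023,0,0,0,0.09,0],[0.008,0.023,0,0,0,0.09,0],[0.008,0.023,0,0,0,0.09,0],[0.008,0.023,0,0,0,0.09,0],[0.008,0.023,0,0,0,0.09,0],[0.008,0.023,0,0,0,0.09,0],[0.008,0.023,0,0,0,0.09,0]]]' >/dev/null; python3 l.py b
```

```text
t 20.45 tcp [410.5 354.7  53.3] phi 140.7 F [-1.7 -0.7  1.3] Mz 0.048 N@45: 2.4 (F only 1.3)
t 21.25 tcp [413.6 361.7  52.8] phi 131.4 F [-0.8 -1.5  0.2] Mz -0.031 N@45: 1.1 (F only 1.8)
t 22.05 tcp [416.1 365.9  52.8] phi 125.7 F [-0.4 -1.8 -0.5] Mz -0.009 N@45: 1.7 (F only 1.9)
```

```bash

python3 -m crank '[[[0.008,0.023,0,0,0,0.09,0],[0.008,0.023,0,0,0,0.09,0],[0.008,0.023,0,0,0,0.09,0],[0.008,0.023,0,0,0,0.09,0],[0.008,0.023,0,0,0,0.09,0],[0.008,0.023,0,0,0,0.09,0],[0.008,0.023,0,0,0,0.09,0],[0.008,0.023,0,0,0,0.09,0]]]' >/dev/null; python3 l.py b
python3 -m crank '[[[0.008,0.023,0,0,0,0.09,0],[0.008,0.023,0,0,0,0.09,0],[0.008,0.023,0,0,0,0.09,0],[0.008,0.023,0,0,0,0.09,0],[0.008,0.023,0,0,0,0.09,0],[0.008,0.023,0,0,0,0.09,0],[0.008,0.023,0,0,0,0.09,0],[0.008,0.023,0,0,0,0.09,0]]]' >/dev/null; python3 l.py b
```

```text
t 22.85 tcp [418.9 369.6  52.7] phi 119.9 F [-2.6 -2.1 -0.1] Mz -0.015 N@45: 3.3 (F only 3.6)
t 23.65 tcp [422.3 373.3  52.8] phi 114.2 F [-3.9 -2.  -1.5] Mz -0.054 N@45: 3.4 (F only 4.6)
```

```bash

python3 -m crank '[[[0.0065,0.018,0,0,0,0.07,0],[0.0065,0.018,0,0,0,0.07,0],[0.0065,0.018,0,0,0,0.07,0],[0.0065,0.018,0,0,0,0.07,0],[0.0065,0.018,0,0,0,0.07,0],[0.0065,0.018,0,0,0,0.07,0],[0.0065,0.018,0,0,0,0.07,0],[0.0065,0.018,0,0,0,0.07,0]]]' >/dev/null; python3 l.py b
```

```text
t 24.45 tcp [425.2 375.8  52.8] phi 109.7 F [-4.9 -2.9 -1.7] Mz -0.024 N@45: 5.6 (F only 6.1)
```

```bash

python3 -m crank '[[[0.004,0.012,0,0,0,0.045,0],[0.004,0.012,0,0,0,0.045,0],[0.004,0.012,0,0,0,0.045,0],[0.004,0.012,0,0,0,0.045,0],[0.004,0.012,0,0,0,0.045,0],[0.004,0.012,0,0,0,0.045,0],[0.004,0.012,0,0,0,0.045,0],[0.004,0.012,0,0,0,0.045,0]]]' >/dev/null; python3 l.py b
```

```text
t 25.25 tcp [427.2 377.4  52.8] phi 106.8 F [-4.6 -1.5 -1.9] Mz -0.047 N@45: 4.0 (F only 5.0)
```

```bash

python3 -m crank '[[[0.004,0.012,0,0,0,0.045,0],[0.004,0.012,0,0,0,0.045,0],[0.004,0.012,0,0,0,0.045,0],[0.004,0.012,0,0,0,0.045,0],[0.004,0.012,0,0,0,0.045,0],[0.004,0.012,0,0,0,0.045,0],[0.004,0.012,0,0,0,0.045,0],[0.004,0.012,0,0,0,0.045,0]]]' >/dev/null; python3 l.py b
```

```text
t 26.05 tcp [428.8 378.6  52.6] phi 104.0 F [-6.5 -1.9 -0.8] Mz -0.026 N@45: 6.5 (F only 7.1)
```

```bash

python3 -m crank '[[[0.002,0.006,0,0,0,0.022,0],[0.002,0.006,0,0,0,0.022,0],[0.002,0.006,0,0,0,0.022,0],[0.002,0.006,0,0,0,0.022,0],[0.002,0.006,0,0,0,0.022,0],[0.002,0.006,0,0,0,0.022,0],[0.002,0.006,0,0,0,0.022,0],[0.002,0.006,0,0,0,0.022,0]]]' >/dev/null; python3 l.py b
python3 - <<'E'
from h import *
p=[428.8,378.6];f=np.radians(103);y=np.array([np.sin(f),-np.cos(f)]);r=np.array(p)-15*y;print(r)
print(stand("d",-52.5,27));plan([*stand("d",-52.5,27),96],127.5,12,([*r,96],102.7))
E
```

```text
t 26.85 tcp [429.5 379.2  52.6] phi 102.6 F [-7.8 -3.5 -1. ] Mz -0.063 N@45: 7.9 (F only 9.3)
[414.18444903 375.22573418]
[537.04440988 212.20721951]
12 rows of [-0.668  0.154 -0.     0.     0.    -0.258] j6 then ~ -16
```

```bash

python3 -m crank '[[[0,-0.3,0,0,0,0,0],[0,-0.3,0,0,0,0,0],[0,0,-0.86,0,0,0,0],[0,0,-0.86,0,0,0,0],[-0.668,0.154,0,0,0,-0.258,0],[-0.668,0.154,0,0,0,-0.258,0],[-0.668,0.154,0,0,0,-0.258,0],[-0.668,0.154,0,0,0,-0.258,0]]]' >/dev/null
python3 -m crank '[[[-0.668,0.154,0,0,0,-0.258,0],[-0.668,0.154,0,0,0,-0.258,0],[-0.668,0.154,0,0,0,-0.258,0],[-0.668,0.154,0,0,0,-0.258,0],[-0.668,0.154,0,0,0,-0.258,0],[-0.668,0.154,0,0,0,-0.258,0],[-0.668,0.154,0,0,0,-0.258,0],[-0.668,0.154,0,0,0,-0.258,0]]]' >/dev/null; python3 l.py d
```

```text
t 28.45 tcp [539.3 212.6  96.5] phi 127.4 F [-0.2  1.3 -1. ] Mz 0.010 N@45: 1.6 (F only 1.4)
```

```bash

python3 -m crank '[[[0,0,0.86,0,0,0,0],[0,0,0.86,0,0,0,0],[0,-0.08,0,0,0,0,0],[0,-0.08,0,0,0,0,0],[0,-0.08,0,0,0,0,0],[0,-0.08,0,0,0,0,0],[0,-0.08,0,0,0,0,0],[0,-0.08,0,0,0,0,0]]]' >/dev/null; python3 l.py d
python3 -m crank '[[[-0.013,-0.037,0,0,0,0.144,0],[-0.013,-0.037,0,0,0,0.144,0],[-0.013,-0.037,0,0,0,0.144,0],[-0.013,-0.037,0,0,0,0.144,0],[-0.013,-0.037,0,0,0,0.144,0],[-0.013,-0.037,0,0,0,0.144,0],[-0.013,-0.037,0,0,0,0.144,0],[-0.013,-0.037,0,0,0,0.144,0]]]' >/dev/null; python3 l.py d
python3 -m crank '[[[-0.008,-0.023,0,0,0,0.09,0],[-0.008,-0.023,0,0,0,0.09,0],[-0.008,-0.023,0,0,0,0.09,0],[-0.008,-0.023,0,0,0,0.09,0],[-0.008,-0.023,0,0,0,0.09,0],[-0.008,-0.023,0,0,0,0.09,0],[-0.008,-0.023,0,0,0,0.09,0],[-0.008,-0.023,0,0,0,0.09,0]]]' >/dev/null; python3 l.py d
```

```text
t 29.25 tcp [529.4 205.6  53.5] phi 127.4 F [2.1 0.4 0.5] Mz -0.014 N@45: 1.3 (F only 1.6)
t 30.05 tcp [524.3 199.4  52.9] phi 118.0 F [ 4.2  0.9 -0.3] Mz 0.026 N@45: 4.4 (F only 3.8)
t 30.85 tcp [521.  196.   52.8] phi 112.3 F [ 5.1  2.  -1.3] Mz -0.029 N@45: 4.9 (F only 5.5)
```

```bash

python3 -m crank '[[[-0.0065,-0.018,0,0,0,0.07,0],[-0.0065,-0.018,0,0,0,0.07,0],[-0.0065,-0.018,0,0,0,0.07,0],[-0.0065,-0.018,0,0,0,0.07,0],[-0.0065,-0.018,0,0,0,0.07,0],[-0.0065,-0.018,0,0,0,0.07,0],[-0.0065,-0.018,0,0,0,0.07,0],[-0.0065,-0.018,0,0,0,0.07,0]]]' >/dev/null; python3 l.py d
python3 -m crank '[[[-0.003,-0.009,0,0,0,0.034,0],[-0.003,-0.009,0,0,0,0.034,0],[-0.003,-0.009,0,0,0,0.034,0],[-0.003,-0.009,0,0,0,0.034,0],[-0.003,-0.009,0,0,0,0.034,0],[-0.003,-0.009,0,0,0,0.034,0],[-0.003,-0.009,0,0,0,0.034,0],[-0.003,-0.009,0,0,0,0.034,0]]]' >/dev/null; python3 l.py d
```

```text
t 31.65 tcp [518.1 193.6  52.8] phi 107.8 F [ 5.6  0.9 -1.2] Mz -0.079 N@45: 3.7 (F only 5.4)
t 32.45 tcp [516.6 192.5  52.8] phi 105.7 F [ 3.9  0.7 -1.9] Mz -0.015 N@45: 3.6 (F only 3.9)
```

```bash

python3 -m crank '[[[-0.004,-0.012,0,0,0,0.045,0],[-0.004,-0.012,0,0,0,0.045,0],[-0.004,-0.012,0,0,0,0.045,0],[-0.004,-0.012,0,0,0,0.045,0],[-0.004,-0.012,0,0,0,0.045,0],[-0.004,-0.012,0,0,0,0.045,0],[-0.004,-0.012,0,0,0,0.045,0],[-0.004,-0.012,0,0,0,0.045,0]]]' >/dev/null; python3 l.py d
```

```text
t 33.25 tcp [514.9 191.2  53. ] phi 102.8 F [ 7.3  0.8 -1.9] Mz 0.033 N@45: 7.9 (F only 7.1)
```

Round one is done: all four are snug. For round two I'll start with d while I'm there, then b, a and c.

```bash

python3 -m crank '[[[-0.011,-0.032,0,0,0,0.125,0],[-0.011,-0.032,0,0,0,0.125,0],[-0.011,-0.032,0,0,0,0.125,0],[-0.011,-0.032,0,0,0,0.125,0],[-0.011,-0.032,0,0,0,0.125,0],[-0.011,-0.032,0,0,0,0.125,0],[-0.011,-0.032,0,0,0,0.125,0],[-0.011,-0.032,0,0,0,0.125,0]]]' >/dev/null; python3 l.py d
python3 -m crank '[[[-0.011,-0.032,0,0,0,0.125,0],[-0.011,-0.032,0,0,0,0.125,0],[-0.011,-0.032,0,0,0,0.125,0],[-0.011,-0.032,0,0,0,0.125,0],[-0.011,-0.032,0,0,0,0.125,0],[-0.011,-0.032,0,0,0,0.125,0],[-0.011,-0.032,0,0,0,0.125,0],[-0.011,-0.032,0,0,0,0.125,0]]]' >/dev/null; python3 l.py d
```

```text
t 34.05 tcp [509.9 187.9  53.3] phi 94.8 F [11.1  1.9 -2.6] Mz 0.009 N@45: 12.1 (F only 11.9)
t 34.85 tcp [503.7 185.2  53.3] phi 86.8 F [11.5 -0.8 -3.3] Mz 0.047 N@45: 12.8 (F only 11.7)
```

```bash

python3 -m crank '[[[-0.005,-0.014,0,0,0,0.055,0],[-0.005,-0.014,0,0,0,0.055,0],[-0.005,-0.014,0,0,0,0.055,0],[-0.005,-0.014,0,0,0,0.055,0],[-0.005,-0.014,0,0,0,0.055,0],[-0.005,-0.014,0,0,0,0.055,0],[-0.005,-0.014,0,0,0,0.055,0],[-0.005,-0.014,0,0,0,0.055,0]]]' >/dev/null; python3 l.py d
```

```text
t 35.65 tcp [500.9 184.4  53.3] phi 83.3 F [11.1 -1.1 -3.5] Mz 0.024 N@45: 12.0 (F only 11.5)
```

```bash

python3 -m crank '[[[-0.004,-0.012,0,0,0,0.045,0],[-0.004,-0.012,0,0,0,0.045,0],[-0.004,-0.012,0,0,0,0.045,0],[-0.004,-0.012,0,0,0,0.045,0],[-0.004,-0.012,0,0,0,0.045,0],[-0.004,-0.012,0,0,0,0.045,0],[-0.004,-0.012,0,0,0,0.045,0],[-0.004,-0.012,0,0,0,0.045,0]]]' >/dev/null; python3 l.py d
```

```text
t 36.45 tcp [498.7 183.8  53.3] phi 80.4 F [13.1 -2.2 -4.1] Mz -0.033 N@45: 12.9 (F only 13.6)
```

```bash

python3 -m crank '[[[-0.003,-0.009,0,0,0,0.034,0],[-0.003,-0.009,0,0,0,0.034,0],[-0.003,-0.009,0,0,0,0.034,0],[-0.003,-0.009,0,0,0,0.034,0],[-0.003,-0.009,0,0,0,0.034,0],[-0.003,-0.009,0,0,0,0.034,0],[-0.003,-0.009,0,0,0,0.034,0],[-0.003,-0.009,0,0,0,0.034,0]]]' >/dev/null; python3 l.py d
```

```text
t 37.25 tcp [497.5 183.4  53.5] phi 78.2 F [15.3 -3.3 -4.2] Mz 0.005 N@45: 16.0 (F only 15.9)
```

```bash
python3 - <<'E'
from h import *
plan([420.7,377.2,96],102.6,12,([512.2,180.3,96],78.2))
E
```

```text
12 rows of [ 0.658 -0.314 -0.     0.     0.    -0.254] j6 then ~ 29
```

```bash

python3 -m crank '[[[0,0.3,0,0,0,0,0],[0,0.3,0,0,0,0,0],[0,0,-0.86,0,0,0,0],[0,0,-0.86,0,0,0,0],[0.658,-0.314,0,0,0,-0.254,0],[0.658,-0.314,0,0,0,-0.254,0],[0.658,-0.314,0,0,0,-0.254,0],[0.658,-0.314,0,0,0,-0.254,0]]]' >/dev/null
python3 -m crank '[[[0.658,-0.314,0,0,0,-0.254,0],[0.658,-0.314,0,0,0,-0.254,0],[0.658,-0.314,0,0,0,-0.254,0],[0.658,-0.314,0,0,0,-0.254,0],[0.658,-0.314,0,0,0,-0.254,0],[0.658,-0.314,0,0,0,-0.254,0],[0.658,-0.314,0,0,0,-0.254,0],[0.658,-0.314,0,0,0,-0.254,0]]]' >/dev/null; python3 l.py b
```

```text
t 38.85 tcp [416.7 378.2  95.4] phi 102.7 F [ 0.1 -0.3  0.3] Mz 0.035 N@45: 1.0 (F only 0.2)
```

```bash

python3 -m crank '[[[0,0,0.86,0,0,0,0],[0,0,0.86,0,0,0,0],[0,0.06,0,0,0,0,0],[0,0.06,0,0,0,0,0],[0,0.06,0,0,0,0,0],[0,0.06,0,0,0,0,0],[0,0.06,0,0,0,0,0],[0,0.06,0,0,0,0,0]]]' >/dev/null; python3 l.py b
python3 -m crank '[[[0.011,0.032,0,0,0,0.125,0],[0.011,0.032,0,0,0,0.125,0],[0.011,0.032,0,0,0,0.125,0],[0.011,0.032,0,0,0,0.125,0],[0.011,0.032,0,0,0,0.125,0],[0.011,0.032,0,0,0,0.125,0],[0.011,0.032,0,0,0,0.125,0],[0.011,0.032,0,0,0,0.125,0]]]' >/dev/null; python3 l.py b
python3 -m crank '[[[0.011,0.032,0,0,0,0.125,0],[0.011,0.032,0,0,0,0.125,0],[0.011,0.032,0,0,0,0.125,0],[0.011,0.032,0,0,0,0.125,0],[0.011,0.032,0,0,0,0.125,0],[0.011,0.032,0,0,0,0.125,0],[0.011,0.032,0,0,0,0.125,0],[0.011,0.032,0,0,0,0.125,0]]]' >/dev/null; python3 l.py b
```

```text
t 39.65 tcp [426.7 379.9  53.2] phi 102.6 F [ 0.3  0.7 -0.3] Mz 0.014 N@45: -0.4 (F only -0.7)
t 40.45 tcp [430.9 382.9  52.7] phi 94.6 F [-7.4 -1.7  4.3] Mz 0.048 N@45: 9.4 (F only 8.3)
t 41.25 tcp [436.9 385.7  52.5] phi 86.6 F [-8.7  3.3  2. ] Mz 0.060 N@45: 9.2 (F only 7.8)
```

```bash

python3 -m crank '[[[0.008,0.025,0,0,0,0.09,0],[0.008,0.025,0,0,0,0.09,0],[0.008,0.025,0,0,0,0.09,0],[0.008,0.025,0,0,0,0.09,0],[0.008,0.025,0,0,0,0.09,0],[0.008,0.025,0,0,0,0.09,0],[0.008,0.025,0,0,0,0.09,0],[0.008,0.025,0,0,0,0.09,0]]]' >/dev/null; python3 l.py b
python3 -m crank '[[[0.004,0.013,0,0,0,0.045,0],[0.004,0.013,0,0,0,0.045,0],[0.004,0.013,0,0,0,0.045,0],[0.004,0.013,0,0,0,0.045,0],[0.004,0.013,0,0,0,0.045,0],[0.004,0.013,0,0,0,0.045,0],[0.004,0.013,0,0,0,0.045,0],[0.004,0.013,0,0,0,0.045,0]]]' >/dev/null; python3 l.py b
```

```text
t 42.05 tcp [441.8 387.3  52.3] phi 80.8 F [-10.4   4.    0.5] Mz 0.060 N@45: 11.5 (F only 10.1)
t 42.85 tcp [444.4 387.9  52.3] phi 78.0 F [-9.4  6.2  0.2] Mz 0.065 N@45: 10.3 (F only 8.8)
```

```bash

python3 -m crank '[[[0.002,0.013,0,0,0,0.02,0],[0.002,0.013,0,0,0,0.02,0],[0.002,0.013,0,0,0,0.02,0],[0.002,0.013,0,0,0,0.02,0],[0.002,0.013,0,0,0,0.02,0],[0.002,0.013,0,0,0,0.02,0],[0.002,0.013,0,0,0,0.02,0],[0.002,0.013,0,0,0,0.02,0]]]' >/dev/null; python3 l.py b
python3 -m crank '[[[0.001,0.01,0,0,0,0.02,0],[0.001,0.01,0,0,0,0.02,0],[0.001,0.01,0,0,0,0.02,0],[0.001,0.01,0,0,0,0.02,0],[0.001,0.01,0,0,0,0.02,0],[0.001,0.01,0,0,0,0.02,0],[0.001,0.01,0,0,0,0.02,0],[0.001,0.01,0,0,0,0.02,0]]]' >/dev/null; python3 l.py b
```

```text
t 43.65 tcp [446.5 388.   52.2] phi 76.7 F [-11.7   9.9   0.2] Mz 0.049 N@45: 12.0 (F only 10.9)
t 44.45 tcp [447.9 388.1  52.1] phi 75.4 F [-14.1  10.4   1.6] Mz 0.091 N@45: 15.9 (F only 13.9)
```

```bash
python3 - <<'E'
from h import *
plan([561.9,338.5,96],16,12,([433.4,391.9,96],75.4))
E
```

```text
12 rows of [ 0.16   0.458 -0.     0.     0.     0.619] j6 then ~ 105
```

```bash

python3 -m crank '[[[0,-0.3,0,0,0,0,0],[0,-0.3,0,0,0,0,0],[0,0,-0.86,0,0,0,0],[0,0,-0.86,0,0,0,0],[0.16,0.458,0,0,0,0.619,0],[0.16,0.458,0,0,0,0.619,0],[0.16,0.458,0,0,0,0.619,0],[0.16,0.458,0,0,0,0.619,0]]]' >/dev/null
python3 -m crank '[[[0.16,0.458,0,0,0,0.619,0],[0.16,0.458,0,0,0,0.619,0],[0.16,0.458,0,0,0,0.619,0],[0.16,0.458,0,0,0,0.619,0],[0.16,0.458,0,0,0,0.619,0],[0.16,0.458,0,0,0,0.619,0],[0.16,0.458,0,0,0,0.619,0],[0.16,0.458,0,0,0,0.619,0]]]' >/dev/null; python3 l.py a
```

```text
t 46.05 tcp [565.7 336.2  95.9] phi 15.8 F [ 0.7 -0.5 -0.6] Mz -0.052 N@45: -2.2 (F only -1.0)
```

```bash

python3 -m crank '[[[0,0,0.86,0,0,0,0],[0,0,0.86,0,0,0,0],[-0.02,0.035,0,0,0,0,0],[-0.02,0.035,0,0,0,0,0],[-0.02,0.035,0,0,0,0,0],[-0.02,0.035,0,0,0,0,0],[-0.02,0.035,0,0,0,0,0],[-0.02,0.035,0,0,0,0,0]]]' >/dev/null; python3 l.py a
python3 -m crank '[[[0.01,0.032,0,0,0,0.12,0],[0.01,0.032,0,0,0,0.12,0],[0.01,0.032,0,0,0,0.12,0],[0.01,0.032,0,0,0,0.12,0],[0.01,0.032,0,0,0,0.12,0],[0.01,0.032,0,0,0,0.12,0],[0.01,0.032,0,0,0,0.12,0],[0.01,0.032,0,0,0,0.12,0]]]' >/dev/null; python3 l.py a
python3 -m crank '[[[0.01,0.032,0,0,0,0.12,0],[0.01,0.032,0,0,0,0.12,0],[0.01,0.032,0,0,0,0.12,0],[0.01,0.032,0,0,0,0.12,0],[0.01,0.032,0,0,0,0.12,0],[0.01,0.032,0,0,0,0.12,0],[0.01,0.032,0,0,0,0.12,0],[0.01,0.032,0,0,0,0.12,0]]]' >/dev/null; python3 l.py a
```

```text
t 46.85 tcp [563.9 330.8  53.3] phi 16.0 F [0.4 0.5 0.4] Mz 0.016 N@45: 0.5 (F only 0.2)
t 47.65 tcp [567.1 326.7  53.1] phi 8.3 F [-1.1  8.9  0.4] Mz 0.044 N@45: 10.0 (F only 9.0)
t 48.45 tcp [570.2 320.7  53. ] phi 0.6 F [ 4.2 10.9 -3.1] Mz 0.123 N@45: 11.9 (F only 9.1)
```

```bash

python3 -m crank '[[[0.007,0.024,0,0,0,0.06,0],[0.007,0.024,0,0,0,0.06,0],[0.007,0.024,0,0,0,0.06,0],[0.007,0.024,0,0,0,0.06,0],[0.007,0.024,0,0,0,0.06,0],[0.007,0.024,0,0,0,0.06,0],[0.007,0.024,0,0,0,0.06,0],[0.007,0.024,0,0,0,0.06,0]]]' >/dev/null; python3 l.py a
python3 -m crank '[[[0.002,0.012,0,0,0,0.03,0],[0.002,0.012,0,0,0,0.03,0],[0.002,0.012,0,0,0,0.03,0],[0.002,0.012,0,0,0,0.03,0],[0.002,0.012,0,0,0,0.03,0],[0.002,0.012,0,0,0,0.03,0],[0.002,0.012,0,0,0,0.03,0],[0.002,0.012,0,0,0,0.03,0]]]' >/dev/null; python3 l.py a
```

```text
t 49.25 tcp [571.4 315.9  52.9] phi -3.2 F [ 2.8 10.9 -3.5] Mz -0.032 N@45: 9.6 (F only 10.3)
t 50.05 tcp [571.9 313.9  52.9] phi -5.1 F [ 4.7 13.8 -3.6] Mz 0.026 N@45: 13.7 (F only 13.1)
```

```bash

python3 -m crank '[[[0.001,0.009,0,0,0,0.02,0],[0.001,0.009,0,0,0,0.02,0],[0.001,0.009,0,0,0,0.02,0],[0.001,0.009,0,0,0,0.02,0],[0.001,0.009,0,0,0,0.02,0],[0.001,0.009,0,0,0,0.02,0],[0.001,0.009,0,0,0,0.02,0],[0.001,0.009,0,0,0,0.02,0]]]' >/dev/null; python3 l.py a
```

```text
t 50.85 tcp [572.1 312.7  53. ] phi -6.4 F [ 6.2 16.3 -4. ] Mz 0.034 N@45: 16.3 (F only 15.5)
```

```bash
python3 - <<'E'
from h import *
plan([387.7,226.3,96],25,12,([573.8,327.6,96],-6.4))
E
```

```text
12 rows of [-0.67   0.251 -0.     0.     0.    -0.327] j6 then ~ 95
```

```bash

python3 -m crank '[[[0,-0.3,0,0,0,0,0],[0,-0.3,0,0,0,0,0],[0,0,-0.86,0,0,0,0],[0,0,-0.86,0,0,0,0],[-0.67,0.251,0,0,0,-0.327,0],[-0.67,0.251,0,0,0,-0.327,0],[-0.67,0.251,0,0,0,-0.327,0],[-0.67,0.251,0,0,0,-0.327,0]]]' >/dev/null
python3 -m crank '[[[-0.67,0.251,0,0,0,-0.327,0],[-0.67,0.251,0,0,0,-0.327,0],[-0.67,0.251,0,0,0,-0.327,0],[-0.67,0.251,0,0,0,-0.327,0],[-0.67,0.251,0,0,0,-0.327,0],[-0.67,0.251,0,0,0,-0.327,0],[-0.67,0.251,0,0,0,-0.327,0],[-0.67,0.251,0,0,0,-0.327,0]]]' >/dev/null; python3 l.py c
```

```text
t 52.45 tcp [386.2 222.9  95.9] phi 25.1 F [ 0.5 -0.2  0.1] Mz -0.053 N@45: -0.5 (F only 0.6)
```

```bash

python3 -m crank '[[[0,0,0.86,0,0,0,0],[0,0,0.86,0,0,0,0],[0.02,-0.068,0,0,0,0,0],[0.02,-0.068,0,0,0,0,0],[0.02,-0.068,0,0,0,0,0],[0.02,-0.068,0,0,0,0,0],[0.02,-0.068,0,0,0,0,0],[0.02,-0.068,0,0,0,0,0]]]' >/dev/null; python3 l.py c
python3 -m crank '[[[-0.01,-0.032,0,0,0,0.11,0],[-0.01,-0.032,0,0,0,0.11,0],[-0.01,-0.032,0,0,0,0.11,0],[-0.01,-0.032,0,0,0,0.11,0],[-0.01,-0.032,0,0,0,0.11,0],[-0.01,-0.032,0,0,0,0.11,0],[-0.01,-0.032,0,0,0,0.11,0],[-0.01,-0.032,0,0,0,0.11,0]]]' >/dev/null; python3 l.py c
python3 -m crank '[[[-0.01,-0.032,0,0,0,0.11,0],[-0.01,-0.032,0,0,0,0.11,0],[-0.01,-0.032,0,0,0,0.11,0],[-0.01,-0.032,0,0,0,0.11,0],[-0.01,-0.032,0,0,0,0.11,0],[-0.01,-0.032,0,0,0,0.11,0],[-0.01,-0.032,0,0,0,0.11,0],[-0.01,-0.032,0,0,0,0.11,0]]]' >/dev/null; python3 l.py c
```

```text
t 53.25 tcp [385.2 234.1  53.2] phi 25.0 F [-0.5 -1.5  0.4] Mz 0.044 N@45: 1.7 (F only 0.7)
t 54.05 tcp [381.6 237.9  52.9] phi 17.9 F [ 4.9 -9.9 -1.1] Mz -0.072 N@45: 10.1 (F only 11.7)
t 54.85 tcp [377.8 243.4  52.7] phi 10.9 F [  4.1 -10.5  -2. ] Mz -0.058 N@45: 10.7 (F only 12.0)
```

```bash

python3 -m crank '[[[-0.007,-0.024,0,0,0,0.08,0],[-0.007,-0.024,0,0,0,0.08,0],[-0.007,-0.024,0,0,0,0.08,0],[-0.007,-0.024,0,0,0,0.08,0],[-0.007,-0.024,0,0,0,0.08,0],[-0.007,-0.024,0,0,0,0.08,0],[-0.007,-0.024,0,0,0,0.08,0],[-0.007,-0.024,0,0,0,0.08,0]]]' >/dev/null; python3 l.py c
python3 -m crank '[[[-0.003,-0.012,0,0,0,0.035,0],[-0.003,-0.012,0,0,0,0.035,0],[-0.003,-0.012,0,0,0,0.035,0],[-0.003,-0.012,0,0,0,0.035,0],[-0.003,-0.012,0,0,0,0.035,0],[-0.003,-0.012,0,0,0,0.035,0],[-0.003,-0.012,0,0,0,0.035,0],[-0.003,-0.012,0,0,0,0.035,0]]]' >/dev/null; python3 l.py c
```

```text
t 55.65 tcp [375.4 247.8  52.6] phi 5.8 F [  2.4 -11.6  -2. ] Mz -0.130 N@45: 9.6 (F only 12.4)
t 56.45 tcp [374.6 249.9  52.5] phi 3.5 F [  3.5 -13.2  -1.6] Mz -0.084 N@45: 12.7 (F only 14.6)
```

```bash

python3 -m crank '[[[-0.001,-0.008,0,0,0,0.02,0],[-0.001,-0.008,0,0,0,0.02,0],[-0.001,-0.008,0,0,0,0.02,0],[-0.001,-0.008,0,0,0,0.02,0],[-0.001,-0.008,0,0,0,0.02,0],[-0.001,-0.008,0,0,0,0.02,0],[-0.001,-0.008,0,0,0,0.02,0],[-0.001,-0.008,0,0,0,0.02,0]]]' >/dev/null; python3 l.py c
```

```text
t 57.25 tcp [374.1 251.1  52.4] phi 2.3 F [  4.  -15.   -1.6] Mz -0.096 N@45: 14.5 (F only 16.6)
```

```bash

python3 -m crank '[[[-0.001,-0.005,0,0,0,0.01,0],[-0.001,-0.005,0,0,0,0.01,0],[-0.001,-0.005,0,0,0,0.01,0],[-0.001,-0.005,0,0,0,0.01,0],[-0.001,-0.005,0,0,0,0.01,0],[-0.001,-0.005,0,0,0,0.01,0],[-0.001,-0.005,0,0,0,0.01,0],[-0.001,-0.005,0,0,0,0.01,0]]]' >/dev/null; python3 l.py c
python3 -m crank '[[[0,0.3,0,0,0,0,0],[0,0.3,0,0,0,0,0],[0,0,-0.9,0,0,0,0],[0,0,-0.9,0,0,0,0],[0,0,-0.9,0,0,0,0],[0,0,-0.9,0,0,0,0],[0,0,-0.9,0,0,0,0],[0,0,0,0,0,0,0]]]'
python3 - <<'E'
from h import *
w=capture("side");cv2.imwrite("pics/end.png",cv2.resize(w[130:290,140:340],None,fx=4,fy=3.75,interpolation=cv2.INTER_CUBIC))
E
```

```text
t 58.05 tcp [373.9 251.8  52.4] phi 1.6 F [  4.7 -17.8  -1.5] Mz -0.085 N@45: 17.9 (F only 19.8)
time_s: 58.85
eef_pos: [375.4, 239.5, 167.8]
ee_rot: [-0.001, 1.0, 0.014, 0.002]
force: [-0.0, 0.1, -0.8]
grip_width: -0.001
grip_force: 0.0
```

View pics/end.png

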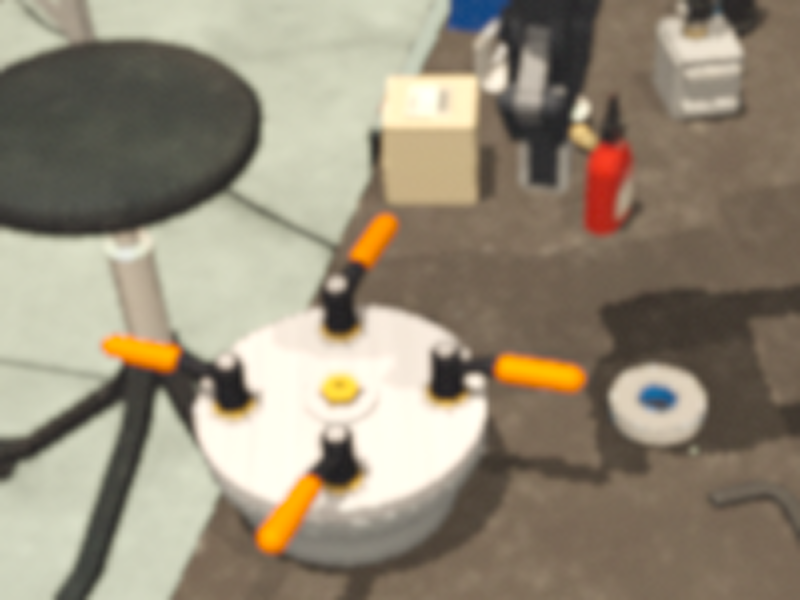

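The final view shows all four levers turned clockwise: near (285,515), right (540,372), far (375,240) and left (140,352). The bottle and tape are standing where they were, and the gripper is clear of the pot.

```bash
python3 -c "
from rig import *
print(finish_job())"
```

```text
the job is handed in; nothing more can be done
None
```

The job is handed in at about 59 s: all four levers were brought snug (order a, c, b, d; 7.2–7.9 N measured), then tight (order d, b, a, c; about 16 N on d, b and a, about 18 N on c), and I saw no contact with the loose items, though I checked only the bottle and tape in the last picture, not the gauge.

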